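# Fold the tool board into the case and shut its lid

### The job

Pack up the aluminium tool case on the bench: first push the upright plywood tool board down until it lies flat inside the case, then push the open lid over and press it fully shut, without slamming it. Pushing with the fingers is all it takes; leave the brush pot, bottle, tape roll and jar standing where they are.

Things in the scene. Friction and masses are not known exactly. Their poses are not given: they have to be found in the camera images.
- case: Open aluminium tool case fixed to the bench, 300 mm along its own x, 220 mm along its own y, rim 85 mm above the bench, walls 6 mm. Origin: centre of its underside, on the bench; z up. The lid hinge runs along x on the +y rim; the front with the handle and two latches is the -y side (handle sticks out 21 mm). It is turned up to about 0.4 rad about z.
- tool_board (a joint): Angle of the plywood tool board (rad): 0 = flat in the case, 1.57 = upright, stop at 1.8. 270 mm (case x) by 150 by 8 mm thick. Upright, its plain face looks to case -y, the face with three clipped tools (23 mm proud) to +y. It folds towards case +y, then lies 62 to 70 mm above the bench, plain face up. Stiff hinge (0.22 N m): it stays at any angle, so push it all the way down; 1 to 2 N at its edge.
- board_hinge (a point): Middle of the board's hinge line, half-way through the board's thickness; case (0, -90, 66) mm.
- board_edge (a point): Middle of the board's free edge, half-way through its thickness, 150 mm from its hinge line.
- lid (a joint): Angle of the lid (rad): 0 = shut, 1.57 = upright, stop at 2.05; starts open, leaning out to case +y. Flat aluminium panel, 300 mm (case x) by 220 by 14 mm; the outer face looks to case +y when open and up when shut (then 99 mm above the bench). Stiff hinge (0.62 N m): it stays at any angle, so push it all the way and press it down; 1 to 4 N near its free edge.
- lid_hinge (a point): Middle of the lid's hinge line; case (0, 110, 85) mm. The lid's inner face passes through this line.
- lid_edge (a point): Middle of the lid's free edge, half-way through its thickness (7 mm from the outer face), 220 mm from the hinge line.
- brush_pot: White ceramic pot of brushes, 72 mm across, brushes reach about 195 mm high, stands loose on the bench; origin under its centre. Bystander. Two bystanders stand in front of the case (its -y side), two beyond the lid (+y side); which is where varies.
- glass_bottle: Glass bottle, 60 mm across, 180 mm high, stands loose on the bench; origin under its centre. Bystander.
- tape_roll: Roll of paper tape lying flat, 100 mm across, 36 mm high; origin under its centre. Bystander.
- putty_jar: Low white jar, 72 mm across, 75 mm high; origin under its centre. Bystander.

How it is judged:
By the outcome, as a careful person would: the job done as asked, in the order asked, and still so for the second after the job is handed in, with the robot touching nothing.
It also fails if it takes over 54 s, if anything falls off the work surface, if the arm or the gripper's body presses on something with over 40 N, if the wrist force passes 120 N, or if a joint passes its speed limit or range.

### The arm

A 6-joint arm with a two-finger parallel gripper is mounted at the origin on the work surface. World frame = base frame: x ahead of the robot, y to its left, z up, the work surface at z = 0. Lengths are in m, angles in rad, forces in N, time in s.
With the tool pointing down it reaches from about 0.325 to 0.9 m from the base axis. Payload 6.1 kg.
Tool frame: the origin (TCP) lies at the very end of the fingers, on their centre line; the grasp point (between the pads) lies 19 mm behind it; z points along the fingers, y is the line along which they close (so a half turn about z gives the same grasp; the last joint's range is limited). The gripper opens to 87 mm and grips with 3 to 60 N. Pads are 19 mm wide; open, the fingers measure 117 mm over their backs; the gripper's body (75 mm by 190 mm) begins 51 mm behind the grasp point.
Start: joints at [1.176, 0.22, 1.526, -0, 1.395, -0.126], TCP at [0.166, 0.603, 0.223] pointing down, gripper open.
Joint ranges: [-2.98, 2.98], [-0.91, 2.08], [0.09, 2.57], [-1.24, 4.39], [0.2, 2.65], [-2.68, 2.68]. Speed limits (rad/s): [2.57, 2.57, 3.01, 3.14, 3.14, 3.14].

### API

Orientations are given as a rotation vector (axis times angle).
In Python, from cell import * gives the robot as it stands.
- The arm moves only by the shell command python3 -m jog 'ROWS' [FORCE]. ROWS is JSON, one flat list of numbers, 7 for each row, row after row: the shift along the tool's x, y, z in mm, then the turn, a rotation vector about the tool's x, y, z in rad, then the gripper command: -1 is fully open, 1 is shut, values between are in proportion. In form: [x, y, z, rx, ry, rz, claw, x, y, z, rx, ry, rz, claw, ...]. A call has 1 to 5 rows; each row is the pose to reach, as a shift and turn from the pose commanded when the call began, along the tool's axes at that moment; what a row does not reach only later rows make up. A row lasts 1/8 s, in which the tool goes at most 62.5 mm and 10.7 degrees, less where a joint would pass 70% of its speed; a pose out of reach is approached as far as the arm can. A call with a gripper value outside its range is refused whole. The fingers move at their own pace and stop on an object; FORCE is the grip in N (left out, the last holds). Time passes only in rows, so rows that repeat a pose let the fingers close. It gives the time, the measured TCP pose, the force, the opening and the grip force at its end, in the units of the state.
- get_state(): the state, without advancing time (a new reading comes with each control period).
- read_camera(name): name is "side" or "top" or "wrist"; returns the picture (420x560x3 uint8, blue, green, red); there is no depth.
- camera_info(name): a dict with "vfov" (degrees; the focal length in pixels is half the picture's height over the tangent of half this angle, whatever the lens; pixels are square), "cx", "cy" (the principal point, pixels), "k1" (the pictures are not rectified: a ray, as slopes to the right and down, at radius r is drawn at 1 + k1 r^2 times it, then the intrinsics apply), "position" and "attitude" of the camera in the world; the wrist camera has in their place "hand_eye" (4x4, takes a point from camera to tool coordinates, whose origin is the TCP and whose axes are the flange's). Camera axes: x right, y down, z forward; pixel columns grow to the right and rows downward; lengths in m; the calibration is good to about 2 mm. A picture is of the moment at which its call begins: read the wrist's pose just before it. camera_info takes no time and is no camera call.
- sign_off(): hands the job in; it is judged then, once.
The state is a dict: "clock": time; "qpos": joint angles; "joint_vel": joint speeds; "joint_efforts": joint torques, N m; "tcp_pos": TCP position; "ee_rot": TCP orientation; "contact_force": force on the tool from outside, world axes, zero at the start; "ft_torque": the same for the moment, N m; "grip_width": finger opening in m; "gripper_force": force on a finger pad.
Only numpy, scipy, OpenCV 4.12 (cv2) and the standard library are available. Lean on these libraries where they do the work, as an engineer would, in place of code of your own. Each camera call takes 0.05 s, during which the arm holds its last target. There are 200 camera calls.

## Working session

There is one attempt and no reset: what is moved stays moved. The work goes in short steps, Python scripts to look and compute and a shell command to move; the robot and the scene stay as the last step left them, time stands still between calls to the robot, and variables do not carry over. Pictures are saved under pics/ and viewed, at most 10 in all, crops included, and the job is handed in when it is done.

```bash
ls; mkdir -p pics
python3 - <<'E'
from cell import *
import cv2
for n in ("side","top"):
    cv2.imwrite(f"pics/{n}0.png",read_camera(n)); print(n,camera_info(n))
print(camera_info("wrist"));s=get_state();print(s)
E
```

```text
pics
side {'vfov': 44.18166946774545, 'cx': 281.0571671212922, 'cy': 211.87080666169805, 'k1': 0.042200297776224506, 'position': array([ 1.3192602 , -0.24452561,  0.9289058 ]), 'attitude': array([-1.95138237, -1.40582101,  0.58630837])}
top {'vfov': 46.85528018813712, 'cx': 281.25669198292655, 'cy': 207.54391991104777, 'k1': -0.12477500600104206, 'position': array([0.30664479, 0.05014726, 1.34840074]), 'attitude': array([-2.14402893,  2.15543495, -0.14538581])}
{'vfov': 68.26240121842434, 'cx': 280.91087295252606, 'cy': 207.56582902451075, 'k1': -0.07010590776508026, 'hand_eye': array([[ 2.10859242e-04, -9.70070713e-01, -2.42822503e-01,
         6.53305529e-02],
       [ 9.99999640e-01,  4.04069484e-04, -7.45881472e-04,
         1.82044605e-04],
       [ 8.21674935e-04, -2.42822259e-01,  9.70070449e-01,
        -1.61719741e-01],
       [ 0.00000000e+00,  0.00000000e+00,  0.00000000e+00,
         1.00000000e+00]])}
{'clock': 0.1, 'qpos': array([ 1.17588740e+00,  2.21173038e-01,  1.52752261e+00,  1.00129968e-05,
        1.39472030e+00, -1.26115635e-01]), 'joint_vel': array([ 0.00061646, -0.00137466, -0.00261162, -0.00048392,  0.00173912,
       -0.00178458]), 'joint_efforts': array([ 1.88162398e-03, -4.95947492e+01, -3.88518190e+01,  7.01994519e-02,
        5.16652339e-02, -2.71184786e-05]), 'tcp_pos': array([0.16576504, 0.60201514, 0.22151698]), 'ee_rot': array([-4.20887980e-01, -3.11278648e+00,  2.76298239e-03]), 'contact_force': array([-0.10776168,  0.86854729, -0.42831054]), 'ft_torque': array([-0.00984585,  0.00128219, -0.00364508]), 'gripper_force': 0.0, 'grip_width': 0.08723672918179433}
```

View pics/side0.png

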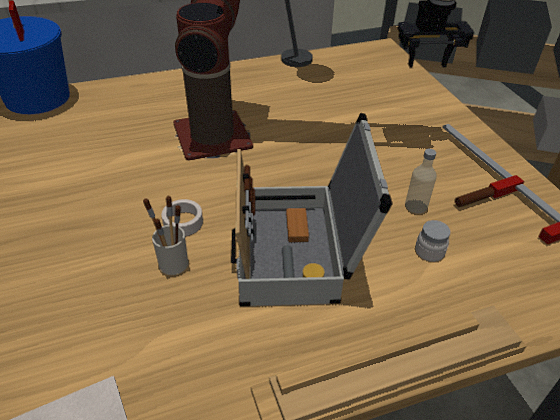

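View pics/top0.png

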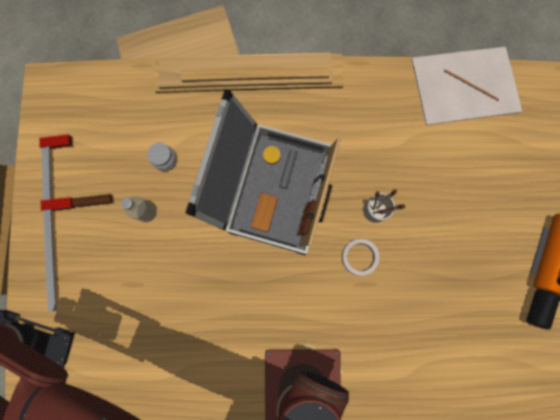

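Side view: the case is at about (290,245), with the board upright at (243,220) and the lid leaning out at (360,190). Top view: the case rim corners are about (259,127), (334,143), (307,251), (230,232). The pot (380,206) and tape (361,257) are in front; the jar (162,157) and bottle (140,208) are beyond the lid. I'll enlarge both for better readings.

Run:
```python
import cv2,numpy as np
a=cv2.imread("pics/top0.png")[80:270,120:410];b=cv2.imread("pics/side0.png")[100:320,140:460]
cv2.imwrite("pics/tc.png",cv2.resize(a,None,fx=2.75,fy=2.75,interpolation=2)) 
cv2.imwrite("pics/sc.png",cv2.resize(b,None,fx=2.5,fy=2.5,interpolation=2))
```

```text
(no output)
```

View pics/tc.png

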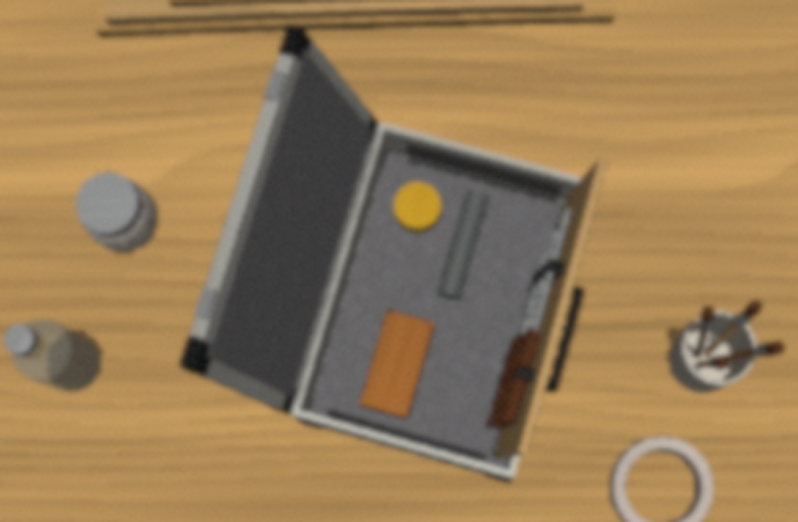

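View pics/sc.png

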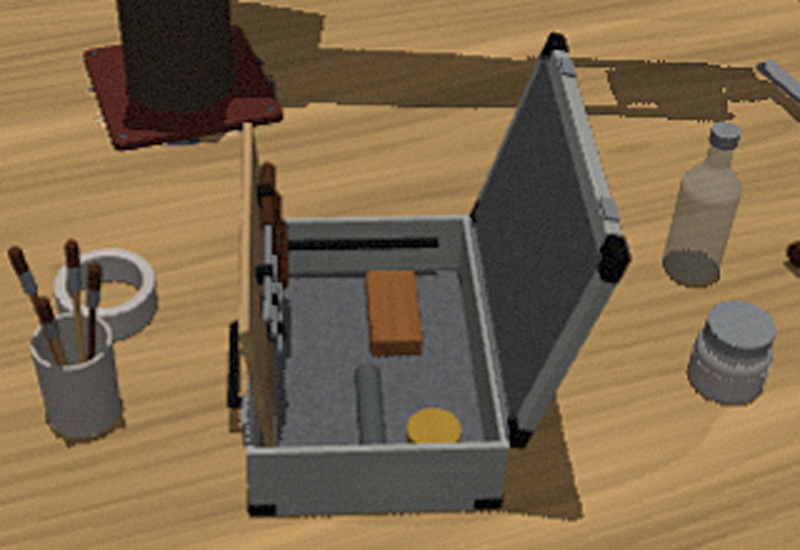

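Crop readings. Top: rim (378,123), (296,413), (513,478); lid free-edge corners (293,38), (192,357); board top-edge ends (598,165), (507,465). Side: rim (248,450), (507,447), (472,217); lid corners (555,42), (612,255); board top at about (248,125). I'll fit a model to these.

```bash
cat > h.py <<'E'
import numpy as np, cv2
from cell import *
from scipy.optimize import least_squares
from scipy.spatial.transform import Rotation as R
def proj(P,n):
    i=camera_info(n); q=R.from_rotvec(i["attitude"]).inv().apply(np.atleast_2d(P)-i["position"])
    s=q[:,:2]/q[:,2:]; f=210/np.tan(np.radians(i["vfov"]/2))
    return s*(1+i["k1"]*(s**2).sum(1,keepdims=True))*f+[i["cx"],i["cy"]]
def unproj(uv,z,n):
    return least_squares(lambda p:(proj([p[0],p[1],z],n)[0]-uv),[.5,0]).x
def case2w(p,c):
    return R.from_euler("z",p[2]).apply(np.atleast_2d(c))+[p[0],p[1],0]
def lid(a,x,l=.22,t=.007): # t outward
    return [x,.11-l*np.cos(a)+t*np.sin(a),.085+l*np.sin(a)+t*np.cos(a)]
def board(a,x,l=.15,t=0): # t>0: plain face side
    return [x,-.09+l*np.cos(a)-t*np.sin(a),.066+l*np.sin(a)+t*np.cos(a)]
E
python3 - <<'E'
from h import *
T=lambda u,v:(u/2.75+120,v/2.75+80); S=lambda u,v:(u/2.5+140,v/2.5+100)
def obs(p):
    L,B=p[3],p[4]
    return {"top":[([.15,.11,.085],T(378,123)),([-.15,.11,.085],T(296,413)),([-.15,-.11,.085],T(513,478)),
      (lid(L,.15),T(293,38)),(lid(L,-.15),T(192,357)),(board(B,.135),T(598,165)),(board(B,-.135),T(507,465))],
     "side":[([.15,-.11,.085],S(248,450)),([.15,.11,.085],S(507,447)),([-.15,.11,.085],S(472,217)),
      (lid(L,-.15),S(555,42)),(lid(L,.15),S(612,255))]}
def res(p):
    return np.concatenate([(proj(case2w(p,np.array([o[0] for o in v])),n)-[o[1] for o in v]).ravel() for n,v in obs(p).items()])
r=least_squares(res,[.55,.1,-.27,1.9,1.57],loss="soft_l1"); print(r.x.round(4)); print(res(r.x).reshape(-1,2).round(1).tolist())
p=r.x; np.save("p.npy",p)
for nm,c in dict(lid0=lid(p[3],0),lidh=[0,.11,.085],board=board(p[4],0),bh=[0,-.09,.066]).items(): print(nm,case2w(p,c).round(3))
inv=lambda w:(R.from_euler("z",-p[2]).apply([w[0]-p[0],w[1]-p[1],0])).round(3)
for nm,uv,z in [("pot",T(717,348),.1),("tape",T(662,487),.036),("jar",T(108,203),.075),("bottle",T(20,338),.18)]:
    w=unproj(uv,z,"top"); print(nm,w.round(3),inv(w))
s=get_state(); M=R.from_rotvec(s["ee_rot"]).as_matrix(); print(M.round(3), np.arctan2(M[1,0],M[0,0]))
E
```

```text
[ 0.5328  0.0546 -0.297   1.803   1.664 ]
[[-0.3, -0.5], [-4.2, -0.0], [-2.5, 0.6], [2.0, -4.7], [-2.8, 4.1], [-0.3, -2.0], [1.5, -3.8], [-2.0, -0.3], [-0.4, -0.6], [-0.6, -1.4], [-0.6, -4.1], [0.6, 1.0]]
lid0 [[0.582 0.215 0.297]]
lidh [[0.565 0.16  0.085]]
board [[ 0.502 -0.045  0.215]]
bh [[ 0.506 -0.031  0.066]]
pot [ 0.48  -0.208] [ 0.026 -0.267  0.   ]
tape [ 0.351 -0.162] [-0.111 -0.261  0.   ]
jar [0.631 0.383] [-0.002  0.343  0.   ]
bottle [0.481 0.432] [-0.16   0.346  0.   ]
[[-0.964  0.266 -0.001]
 [ 0.266  0.964 -0.002]
 [ 0.    -0.002 -1.   ]] 2.87279738648628
```

```bash
python3 -m jog '[0,0,-40,0,0,0.18,1, 0,0,-80,0,0,0.36,1, 0,0,-120,0,0,0.54,1, 0,0,-140,0,0,0.72,1, 0,0,-140,0,0,0.9,1]' 20 && python3 -m jog '[0,0,0,0,0,0.18,1, 0,0,0,0,0,0.36,1, 0,0,0,0,0,0.54,1, 0,0,0,0,0,0.7,1, 0,0,0,0,0,0.7,1]'
cat >> h.py <<'E'
def where():
    p=np.load("p.npy"); s=get_state(); M=R.from_rotvec(s["ee_rot"]).as_matrix(); C=R.from_euler("z",-p[2]).as_matrix()
    c=C@(s["tcp_pos"]-[p[0],p[1],0]); print("t",s["clock"],"case",(1000*c).round(1),"F",(C@s["contact_force"]).round(1),"q",s["qpos"].round(2)); print((C@M).round(3))
if __name__=="__main__": where()
E
python3 h.py
```

```text
clock: 0.72
tcp_pos: [0.1662, 0.6032, 0.365]
ee_rot: [-1.741, -2.614, -0.006]
contact_force: [-0.1, 0.4, -0.8]
grip_width: 0.0448
gripper_force: 0.0
clock: 1.35
tcp_pos: [0.1659, 0.6024, 0.3619]
ee_rot: [2.525, 1.869, -0.001]
contact_force: [-0.0, -0.3, -0.2]
grip_width: 0.0017
gripper_force: 0.0
t 1.35 case [-511.2  416.4  361.9] F [ 0.1 -0.3 -0.2] q [1.18 0.17 1.33 0.   1.65 1.47]
[[-0.001  1.    -0.   ]
 [ 1.     0.001 -0.001]
 [-0.001 -0.    -1.   ]]
```

```bash
python3 -m jog '[-45,40,0,0,0,0,1, -90,80,0,0,0,0,1, -135,120,0,0,0,0,1, -180,160,0,0,0,0,1, -225,200,0,0,0,0,1]' && python3 -m jog '[-45,40,0,0,0,0,1, -90,80,0,0,0,0,1, -135,120,0,0,0,0,1, -180,160,0,0,0,0,1, -225,200,0,0,0,0,1]' && python3 -m jog '[-40,35,0,0,0,0,1, -80,70,0,0,0,0,1, -116,91,0,0,0,0,1, -116,91,0,0,0,0,1]' && python3 h.py
```

```text
clock: 1.98
tcp_pos: [0.2914, 0.327, 0.3624]
ee_rot: [2.522, 1.873, 0.001]
contact_force: [1.1, 0.4, 0.7]
grip_width: 0.0003
gripper_force: 0.0
clock: 2.6
tcp_pos: [0.4166, 0.053, 0.3627]
ee_rot: [2.523, 1.872, 0.001]
contact_force: [0.6, 0.5, -1.1]
grip_width: 0.0006
gripper_force: 0.0
clock: 3.1
tcp_pos: [0.4692, -0.085, 0.3617]
ee_rot: [-2.527, -1.865, 0.002]
contact_force: [-0.3, 1.1, 0.7]
grip_width: 0.0002
gripper_force: 0.0
t 3.1 case [ -20.  -152.1  361.7] F [-0.6  1.   0.7] q [-0.34 -0.19  1.69 -0.    1.65 -0.05]
[[ 0.002  1.    -0.002]
 [ 1.    -0.002 -0.   ]
 [-0.    -0.002 -1.   ]]
```

Descend beside the board, then look with the wrist and side cameras.

```bash
python3 -m jog '[0,0,50,0,0,0,1, 0,0,100,0,0,0,1, 0,0,140,0,0,0,1, 0,0,165,0,0,0,1, 0,0,165,0,0,0,1]'
python3 - <<'E'
from h import *
where()
a=read_camera("side")[80:320,110:430]; cv2.imwrite("pics/s1.png",cv2.resize(a,None,fx=2.5,fy=2.5))
E
```

```text
clock: 3.72
tcp_pos: [0.4674, -0.081, 0.1955]
ee_rot: [-2.52, -1.868, 0.004]
contact_force: [-0.1, -0.0, 0.4]
grip_width: 0.0006
gripper_force: 0.0
t 3.725 case [ -22.9 -148.8  195.5] F [-0.1 -0.1  0.4] q [-0.34 -0.12  1.93  0.    1.33 -0.04]
[[-0.002  1.    -0.005]
 [ 1.     0.002  0.001]
 [ 0.001 -0.005 -1.   ]]
```

View pics/s1.png

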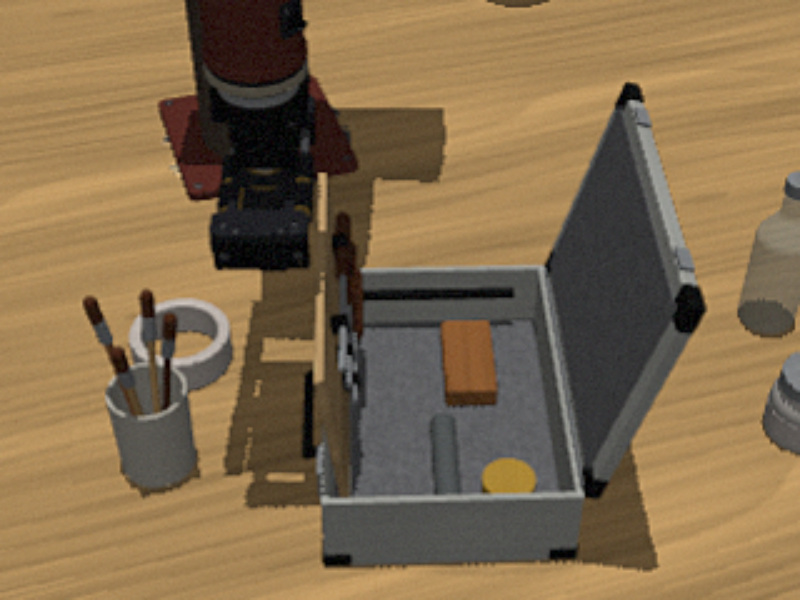

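Run:
```python
from h import *
p=np.load("p.npy")
for z in (.1955,.2145,.2655): print(((proj(case2w(p,[-.023,-.149,z]),"side")-[110,80])*2.5).round(0))
for x in (-.135,.135): print(((proj(case2w(p,board(p[4],x)),"side")-[110,80])*2.5).round(0))
```

```text
[[274. 264.]]
[[272. 247.]]
[[268. 200.]]
[[328. 168.]]
[[320. 376.]]
```

The fingers are hidden behind the gripper body, beside the board, with clearance. I'll push the board over along its arc.

```bash
python3 -m jog '[30,0,0,0,0,0,1, 45,0,0,0,0,0,1, 56,0,0,0,0,0,1, 75,0,4,0,0,0,1, 93,0,9,0,0,0,1]' && python3 h.py && python3 -m jog '[17,0,10,0,0,0,1, 32,0,21,0,0,0,1, 44,0,35,0,0,0,1, 53,0,51,0,0,0,1, 59,0,67,0,0,0,1]' && python3 h.py
```

```text
clock: 4.4
tcp_pos: [0.4972, 0.0068, 0.1892]
ee_rot: [2.526, 1.866, 0.001]
contact_force: [-0.1, -0.7, 2.3]
grip_width: 0.0006
gripper_force: 0.8
t 4.4 case [-20.1 -56.2 189.2] F [ 0.1 -0.7  2.3] q [-0.15 -0.06  1.89 -0.    1.31  0.15]
[[ 0.001  1.     0.001]
 [ 1.    -0.001  0.   ]
 [ 0.     0.001 -1.   ]]
clock: 5.03
tcp_pos: [0.5136, 0.0632, 0.1201]
ee_rot: [-2.526, -1.867, 0.001]
contact_force: [0.2, 0.7, 2.0]
grip_width: 0.0006
gripper_force: 0.7
t 5.025 case [-20.9   2.6 120.1] F [0.  0.7 2. ] q [-0.03  0.06  1.9   0.    1.18  0.27]
[[ 0.001  1.    -0.001]
 [ 1.    -0.001 -0.   ]
 [-0.    -0.001 -1.   ]]
```

```bash
python3 -m jog '[4,0,17,0,0,0,1, 5,0,28,0,0,0,1, 6,0,38,0,0,0,1, 6,0,46,0,0,0,1, 6,0,50,0,0,0,1]' && python3 -m jog '[0,0,3,0,0,0,1, 0,0,6,0,0,0,1, 0,0,6,0,0,0,1]' && python3 h.py
```

```text
clock: 5.65
tcp_pos: [0.5154, 0.0682, 0.0711]
ee_rot: [-2.527, -1.867, 0.0]
contact_force: [-0.5, 0.1, 1.4]
grip_width: 0.0004
gripper_force: 0.5
clock: 6.02
tcp_pos: [0.5157, 0.0683, 0.07]
ee_rot: [-2.526, -1.868, 0.002]
contact_force: [-17.7, -0.0, 34.4]
grip_width: 0.0006
gripper_force: 17.7
t 6.025 case [-20.4   8.1  70. ] F [-16.9  -5.2  34.4] q [-0.02  0.14  1.93 -0.    1.08  0.28]
[[ 0.     1.    -0.001]
 [ 1.    -0.    -0.001]
 [-0.001 -0.001 -1.   ]]
```

Board flat: the tip stops at z = 70 mm under a firm press. Next I retreat over the lid.

```bash
python3 -m jog '[0,0,-20,0,0,0,1, 0,0,-80,0,0,0,1, 0,0,-140,0,0,0,1, 0,0,-200,0,0,0,1, 0,0,-260,0,0,0,1]' && python3 -m jog '[0,4,-32,0,0,0,1, 50,8,-36,0,0,0,1, 100,12,-36,0,0,0,1, 150,16,-36,0,0,0,1, 200,20,-36,0,0,0,1]' && python3 -m jog '[20,0,0,0,0,0,1, 20,0,40,0,0,0,1, 20,0,80,0,0,0,1, 20,0,95,0,0,0,1, 20,0,95,0,0,0,1]' && python3 h.py
python3 - <<'E'
from h import *
for n in ("side","top"): cv2.imwrite(f"pics/{n}2.png",read_camera(n))
a=cv2.imread("pics/side2.png")[80:320,110:430]; cv2.imwrite("pics/s2.png",cv2.resize(a,None,fx=2.5,fy=2.5))
E
```

```text
clock: 6.65
tcp_pos: [0.5153, 0.0681, 0.3278]
ee_rot: [2.526, 1.866, 0.001]
contact_force: [0.5, 1.3, -0.1]
grip_width: 0.0004
gripper_force: 0.0
clock: 7.28
tcp_pos: [0.594, 0.2549, 0.3617]
ee_rot: [2.526, 1.866, 0.001]
contact_force: [-0.0, -0.5, 0.2]
grip_width: 0.0004
gripper_force: 0.0
clock: 7.9
tcp_pos: [0.5989, 0.2724, 0.2658]
ee_rot: [-2.526, -1.866, 0.003]
contact_force: [0.5, -0.3, 1.1]
grip_width: 0.0002
gripper_force: 0.0
t 7.9 case [ -0.6 227.7 265.8] F [ 0.6 -0.2  1.1] q [ 0.31  0.28  1.38 -0.    1.49  0.61]
[[ 0.001  1.    -0.001]
 [ 1.    -0.001 -0.001]
 [-0.001 -0.001 -1.   ]]
```

View pics/s2.png

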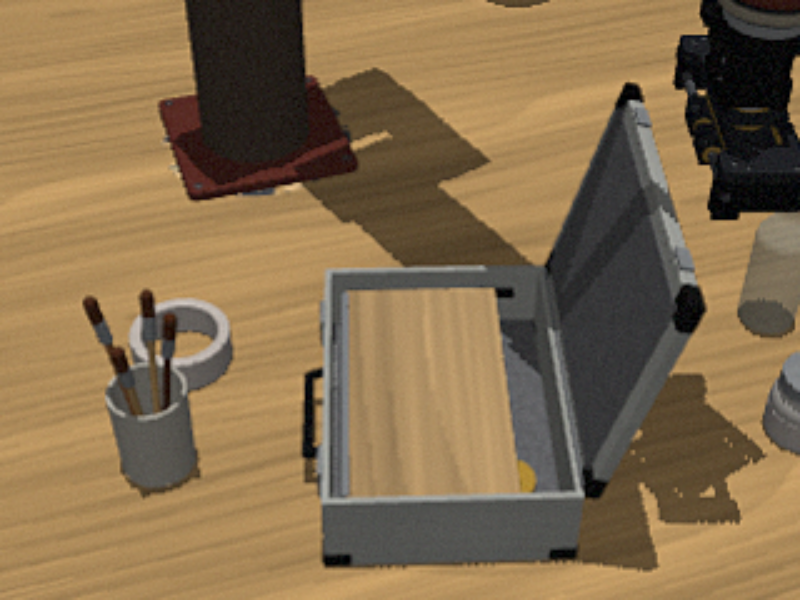

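The board lies flat in the case and the gripper is clear behind the lid. I'll push the lid over gradually.

```bash
python3 -m jog '[-20,0,0,0,0,0,1, -35,0,0,0,0,0,1, -45,0,0,0,0,0,1, -55,0,0,0,0,0,1, -65,0,0,0,0,0,1]' && python3 h.py && python3 -m jog '[-10,0,0,0,0,0,1, -20,0,0,0,0,0,1, -30,0,0,0,0,0,1, -45,0,0,0,0,0,1, -60,0,-1,0,0,0,1]' && python3 h.py
```

```text
clock: 8.62
tcp_pos: [0.5804, 0.2106, 0.2674]
ee_rot: [2.526, 1.867, 0.003]
contact_force: [1.7, 2.8, 3.4]
grip_width: 0.0006
gripper_force: 2.0
t 8.625 case [-2.000e-01  1.631e+02  2.674e+02] F [0.8 3.2 3.4] q [0.22 0.18 1.49 0.   1.47 0.52]
[[ 0.001  1.     0.001]
 [ 1.    -0.001  0.001]
 [ 0.001  0.001 -1.   ]]
clock: 9.25
tcp_pos: [0.5619, 0.1523, 0.2667]
ee_rot: [-2.526, -1.867, 0.002]
contact_force: [1.6, 1.9, -1.5]
grip_width: 0.0004
gripper_force: 1.6
t 9.25 case [ -0.8 101.9 266.7] F [ 1.   2.3 -1.5] q [ 0.13  0.09  1.59 -0.    1.46  0.43]
[[ 0.001  1.    -0.001]
 [ 1.    -0.001 -0.001]
 [-0.001 -0.001 -1.   ]]
```

```bash
python3 -m jog '[-18,0,1,0,0,0,1, -36,0,5,0,0,0,1, -54,0,10,0,0,0,1, -72,0,17,0,0,0,1, -88,0,26,0,0,0,1]' && python3 h.py && python3 -m jog '[-16,0,11,0,0,0,1, -30,0,23,0,0,0,1, -43,0,37,0,0,0,1, -54,0,53,0,0,0,1, -64,0,69,0,0,0,1]' && python3 h.py
```

```text
clock: 9.88
tcp_pos: [0.5363, 0.0679, 0.2411]
ee_rot: [2.527, 1.866, -0.0]
contact_force: [0.8, 1.9, -1.0]
grip_width: 0.0005
gripper_force: 1.0
t 9.875 case [ -0.5  13.7 241.1] F [ 0.2  2.  -1. ] q [-0.02  0.01  1.72 -0.    1.41  0.28]
[[ 0.001  1.     0.   ]
 [ 1.    -0.001 -0.   ]
 [-0.     0.    -1.   ]]
clock: 10.5
tcp_pos: [0.5178, 0.0071, 0.1715]
ee_rot: [2.526, 1.867, -0.0]
contact_force: [0.3, 0.1, 1.9]
grip_width: 0.0005
gripper_force: 0.7
t 10.5 case [ -0.5 -49.8 171.5] F [0.3 0.2 1.9] q [-0.14  0.01  1.86 -0.    1.28  0.16]
[[ 0.001  1.     0.   ]
 [ 1.    -0.001 -0.   ]
 [-0.     0.    -1.   ]]
```

```bash
python3 -m jog '[-4,0,8,0,0,0,1, -7,0,16,0,0,0,1, -10,0,24,0,0,0,1, -13,0,31,0,0,0,1, -15,0,38,0,0,0,1]' && python3 -m jog '[-1,0,6,0,0,0,1, -2,0,12,0,0,0,1, -3,0,17,0,0,0,1, -4,0,21,0,0,0,1, -5,0,25,0,0,0,1]' && python3 -m jog '[0,0,2,0,0,0,1, 0,0,4,0,0,0,1, 0,0,6,0,0,0,1, 0,0,8,0,0,0,1, 0,0,9,0,0,0,1]' && python3 h.py
```

```text
clock: 11.12
tcp_pos: [0.5136, -0.0062, 0.1342]
ee_rot: [-2.526, -1.867, -0.001]
contact_force: [0.8, 1.4, 1.0]
grip_width: 0.0005
gripper_force: 0.6
clock: 11.75
tcp_pos: [0.5121, -0.0109, 0.1094]
ee_rot: [-2.526, -1.867, -0.001]
contact_force: [0.7, 1.2, 2.2]
grip_width: 0.0005
gripper_force: 0.5
clock: 12.38
tcp_pos: [0.512, -0.0111, 0.1004]
ee_rot: [2.527, 1.867, -0.0]
contact_force: [-1.0, 0.5, 1.2]
grip_width: 0.0004
gripper_force: 0.6
t 12.375 case [ -0.7 -68.9 100.4] F [-1.1  0.2  1.2] q [-0.18  0.08  1.93 -0.    1.14  0.12]
[[ 0.001  1.    -0.   ]
 [ 1.    -0.001 -0.   ]
 [-0.    -0.    -1.   ]]
```

```bash
python3 -m jog '[0,0,1,0,0,0,1, 0,0,2,0,0,0,1, 0,0,3,0,0,0,1, 0,0,4,0,0,0,1, 0,0,5,0,0,0,1]' && python3 -m jog '[0,0,1,0,0,0,1, 0,0,1,0,0,0,1]' && python3 h.py
```

```text
clock: 13.0
tcp_pos: [0.5122, -0.0111, 0.0991]
ee_rot: [-2.526, -1.867, 0.001]
contact_force: [-15.7, 1.8, 32.4]
grip_width: 0.0007
gripper_force: 16.7
clock: 13.25
tcp_pos: [0.5122, -0.0111, 0.0991]
ee_rot: [2.526, 1.868, -0.001]
contact_force: [-17.2, 0.8, 36.4]
grip_width: 0.0005
gripper_force: 17.7
t 13.25 case [ -0.5 -68.9  99.1] F [-16.7  -4.3  36.4] q [-0.18  0.08  1.93 -0.    1.13  0.12]
[[ 0.     1.    -0.   ]
 [ 1.    -0.    -0.001]
 [-0.001 -0.    -1.   ]]
```

Shut: 36 N at z = 99 mm. Lift off and check.

```bash
python3 -m jog '[0,0,-6,0,0,0,1, 0,0,-30,0,0,0,1, 0,0,-80,0,0,0,1, 0,0,-130,0,0,0,1, 0,0,-180,0,0,0,1]' && python3 -m jog '[0,0,-40,0,0,0,1, 0,0,-60,0,0,0,1, 0,0,-60,0,0,0,1]'
python3 - <<'E'
from h import *
a=read_camera("side")[80:320,110:460]; cv2.imwrite("pics/s3.png",cv2.resize(a,None,fx=2.28,fy=2.28))
E
```

```text
clock: 13.88
tcp_pos: [0.5118, -0.0108, 0.2757]
ee_rot: [-2.526, -1.867, 0.0]
contact_force: [0.7, -0.4, -0.3]
grip_width: 0.0003
gripper_force: 0.0
clock: 14.25
tcp_pos: [0.5126, -0.0111, 0.3351]
ee_rot: [2.526, 1.866, 0.002]
contact_force: [0.5, 0.9, -0.2]
grip_width: 0.0002
gripper_force: 0.0
```

View pics/s3.png

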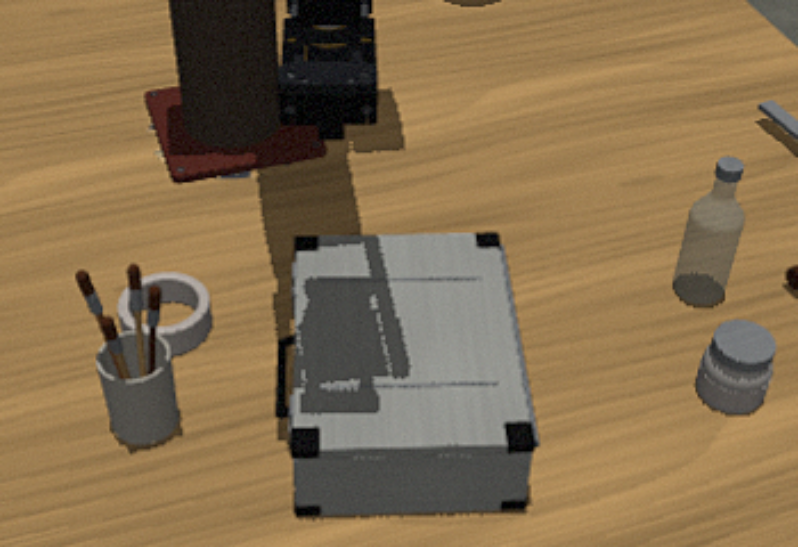

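The lid is shut flush (corners about (305,440) and (520,437)), the bystanders are standing where they were, and the gripper is clear.

```bash
python3 -c "
from cell import *
print(sign_off())"
```

```text
the job is handed in; nothing more can be done
None
```

The tool board lies flat in the case and the lid is pressed fully shut, gently and in the order asked; the four bystanders stand where they were, and I handed the job in at about 14 s.

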